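# Change the maquettes round on their plinths

## Robot

A 6-joint arm with a two-finger parallel gripper is mounted at the origin on the work surface. World frame = base frame: x ahead of the robot, y to its left, z up, the work surface at z = 0. Lengths are in mm, angles in rad, forces in N, time in s.
With the tool pointing down it reaches from about 400 to 825 mm from the base axis. Payload 7 kg.
Tool frame: the origin (TCP) lies at the very end of the fingers, on their centre line; the grasp point (between the pads) lies 19 mm behind it; z points along the fingers, y is the line along which they close (so a half turn about z gives the same grasp; the last joint's range is limited). The gripper opens to 88 mm and grips with 3 to 60 N. Pads are 19 mm wide; open, the fingers measure 130 mm over their backs; the gripper's body (78 mm by 193 mm) begins 47 mm behind the grasp point.
Start: joints at [1.501, 0.359, 0.012, 0, -1.224, -0.288], TCP at [236.402, 632.226, 226.561] pointing down, gripper open.
Joint ranges: [-3.07, 3.07], [-1.43, 2.12], [-1.02, 1.25], [-3.03, 1.67], [-3.05, -0], [-3.03, 3.03]. Speed limits (rad/s): [2.39, 2.39, 3.01, 3.14, 3.14, 3.14].

## Interface

Orientations are given as a unit quaternion [x, y, z, w].
In Python, from plant import bot gives the robot as it stands. Calls block until the motion is done:
- bot.move_ptp(position, orientation): joint-space move of the TCP to a pose.
- bot.line_to(position, velocity=150, ori=None): straight line of the TCP; ori=None keeps the orientation; velocity is the mean speed in mm/s.
- bot.move_joints(angles): joint-space move.
- bot.move_gripper(opening, force=None): finger opening in mm; force is the grip in N (None keeps the last); returns when the fingers have stopped.
- bot.pause(seconds).
- bot.solve_ik(position, orientation): joint angles nearest the present ones, or None.
- bot.read_state(): the state.
- bot.camera(name): name is "scene" or "top" or "wrist"; returns the picture (420x560x3 uint8, red, green, blue); there is no depth.
- bot.get_calibration(name): a dict with "fx", "fy", "cx", "cy" (pixels), "distortion" ([k1, k2, p1, p2, k3] as OpenCV has them; the pictures are not rectified), "view" (4x4, takes a point from world to camera coordinates); the wrist camera has in their place "T_tool_cam" (4x4, takes a point from camera to tool coordinates, whose origin is the TCP and whose axes are the flange's). Camera axes: x right, y up, looking along -z (the intrinsics and any distortion apply to the point x, -y, -z); pixel columns grow to the right and rows downward; lengths in mm; the calibration is good to about 2 mm. A picture is of the moment at which its call begins: read the wrist's pose just before it. get_calibration takes no time and is no camera call.
A pose or a line that the arm cannot do raises bot.Unreachable and nothing moves.
- bot.close_job(): hands the job in; it is judged then, once.
The state is a dict: "t": time; "joint_pos": joint angles; "qvel": joint speeds; "tau": joint torques, N m; "tcp_pos": TCP position; "eef_rot": TCP orientation; "contact_force": force on the tool from outside, world axes, zero at the start; "moment": the same for the moment, N m; "width": finger opening in mm; "finger_force": force on a finger pad.
Only numpy, scipy, OpenCV 4.12 (cv2) and the standard library are available. Lean on these libraries where they do the work, as an engineer would, in place of code of your own. Each camera call takes 0.05 s, during which the arm holds its last target. There are 200 camera calls.

## Task

The three maquettes have been put back on the wrong display plinths. Change them round so that each stands upright in the middle of the plinth with the same shape as its own base (the bird on the round one, the bust on the square one, the horse on the oblong one), the square and oblong bases lined up with the edges of their plinths; the empty turntable is free for parking a piece on the way. Do not drop or tip over any piece, and leave the tin, the brush jar and the spatula where they are.

Things in the scene. Friction and masses are not known exactly. Their poses are not given: they have to be found in the camera images.
- bird: Maquette: bird in dark iron on a ROUND wood base, diameter 86, 12 thick; 124 mm high, 0.28-0.56 kg. Body lies along x, 33 mm wide (y) and high, axis 78 mm above the underside, straight from x -14 to +14: grasp there across y from above. Head at x +30 to +76, tail to -72. Starts on the square plinth. Origin: centre of the base's underside, z up, x the way it looks.
- bust: Maquette: plaster bust on a SQUARE wood base 80 x 80, 12 thick, sides along x and y; 124 mm high, 0.3-0.63 kg. Round head on the centre line, diameter 50 mm, widest 90 to 103 mm above the underside: grasp there across y from above (small nose at +x). Shoulders 66 mm in diameter at 48 mm. Starts on the oblong plinth. Origin: centre of the base's underside, z up, x the way it looks.
- horse: Maquette: terracotta horse on an OBLONG wood base 126 (x) x 56 (y), 12 thick; 129 mm high, 0.29-0.59 kg. Its body lies along x, 33 mm wide (y) and high at the middle, axis 74 mm above the underside: grasp at x = 0 across y from above. Neck and head at x +30 to +85 mm. Starts on the round plinth. Origin: centre of the base's underside, z up, x the way it looks.
- plinth_round: White ROUND display plinth, 110 mm in diameter, flat top 60 mm above the table; home of the bird. Fixed. Origin: centre of its foot on the table, z up.
- plinth_square: White SQUARE display plinth, 104 x 104 mm, sides along its x and y, flat top 75 mm above the table; home of the bust. Fixed. Origin: centre of its foot on the table, z up.
- plinth_long: White OBLONG display plinth, 150 mm (x) x 80 mm (y), flat top 45 mm above the table; home of the horse. Fixed. Origin: centre of its foot on the table, z up.
- turntable: Modelling turntable: flat aluminium wheel 150 mm in diameter on a cast foot, top 60 mm above the table; empty at the start. The wheel turns about its upright axis with light friction. Fixed. Origin: centre of its foot on the table, z up.
- tin: Bystander: low round tin, 76 mm in diameter, 65 mm high, loose. Origin: centre of its underside.
- brush_jar: Bystander: glass jar with three brushes standing in it, 60 mm in diameter, about 180 mm high with the brushes, loose. Origin: centre of its underside.
- spatula: Bystander: spatula 200 mm long lying flat on the table, along its x, loose. Origin: centre of its underside.
Mind the look-alikes: they are no part of the job. Leave any red look-alike of the bird alone.

How it is judged (in metres and radians):
At the end, for the whole second after the job is handed in: Bird on the round plinth, bust on the square, horse on the oblong: on the top (height within 6 mm), centred within 12 mm, upright within 0.08 rad, at rest; the horse turned within 0.2 rad of its plinth's length (either way), the bust within 0.2 rad of square with its plinth (any of four ways) (horizontal distance between bird and plinth_round below 0.012 m and z of bird in the frame of plinth_round between 0.054 and 0.066 m and angle between each of bird, bust, horse's own z axis and vertical below 0.08 rad and linear speed of each of bird, bust, horse below 0.02 m/s and angular speed of each of bird, bust, horse below 0.2 rad/s and horizontal distance between bust and plinth_square below 0.012 m and z of bust in the frame of plinth_square between 0.069 and 0.081 m and horizontal distance between horse and plinth_long below 0.012 m and z of horse in the frame of plinth_long between 0.039 and 0.051 m and angle between the x axis of horse and the x axis of plinth_long, either way round below 0.2 rad and (angle between the x axis of bust and the x axis of plinth_square, either way round below 0.2 rad or angle between the x axis of bust and the y axis of plinth_square, either way round below 0.2 rad)); the robot touches nothing.
It fails at once if a maquette is tipped over (leans more than 35 degrees) (angle between any of bird, bust, horse's own z axis and vertical above 0.61 rad).
It fails at once if a maquette is dropped or knocked (moves faster than 0.6 m/s, a fall of about 18 mm, with no finger on it) ((linear speed of bird above 0.6 m/s and contact force between the fingers and bird below 0.2 N) or (linear speed of bust above 0.6 m/s and contact force between the fingers and bust below 0.2 N) or (linear speed of horse above 0.6 m/s and contact force between the fingers and horse below 0.2 N)).
It fails at once if the tin, the brush jar or the spatula is moved more than 30 mm (distance of any of tin, brush_jar, spatula from where it was at the start of the episode above 0.03 m).
It also fails if it takes over 117 s, if anything falls off the work surface, if the arm or the gripper's body presses on something with over 40 N, if the wrist force passes 120 N, or if a joint passes its speed limit or range.

## Working session

There is one attempt and no reset: what is moved stays moved. The work goes in short steps, each a Python script; the robot and the scene stay as the last script left them, time stands still between calls to the robot, and variables do not carry over. Pictures are saved under pics/ and viewed, at most 14 in all, crops included, and the job is handed in when it is done.

```bash
ls; mkdir -p pics; python3 - <<'E'
from plant import bot
import cv2
for n in("top","scene"):
    cv2.imwrite(f"pics/{n}0.png",bot.camera(n)[:,:,::-1]); print(n,bot.get_calibration(n))
print(bot.get_calibration("wrist"));print(bot.read_state())
E
```

```text
pics
top {'fx': 461.81247734465757, 'fy': 461.81247734465757, 'cx': 280.79502006578264, 'cy': 210.37703907363075, 'distortion': array([-0.1378901,  0.       ,  0.       ,  0.       ,  0.       ]), 'view': array([[ 8.38336122e-03, -9.99949092e-01,  5.61538879e-03,
        -7.86687232e+01],
       [ 9.76739157e-01,  9.39179277e-03,  2.14225146e-01,
        -5.92568401e+02],
       [-2.14266979e-01,  3.68884334e-03,  9.76768168e-01,
        -1.16159181e+03],
       [ 0.00000000e+00,  0.00000000e+00,  0.00000000e+00,
         1.00000000e+00]])}
scene {'fx': 380.3113650405762, 'fy': 380.3113650405762, 'cx': 285.2649158485396, 'cy': 201.44088794197228, 'distortion': array([0.03088684, 0.        , 0.        , 0.        , 0.        ]), 'view': array([[ 1.83925845e-01,  9.82890495e-01,  9.87714166e-03,
        -4.72970789e+01],
       [-6.12798119e-01,  1.06803068e-01,  7.82988870e-01,
         2.97746293e+02],
       [ 7.68537409e-01, -1.50064584e-01,  6.21957291e-01,
        -1.45996340e+03],
       [ 0.00000000e+00,  0.00000000e+00,  0.00000000e+00,
         1.00000000e+00]])}
{'fx': 369.3
[... 525 characters left out ...]
0e+00]])}
{'t': 0.1, 'joint_pos': array([ 1.50110801e+00,  3.59331469e-01,  1.11307165e-02, -2.95083364e-04,
       -1.22409221e+00, -2.88085765e-01]), 'qvel': array([-0.00134224,  0.00018441,  0.00251139,  0.00068916,  0.00104321,
        0.00022174]), 'tau': array([-2.05079392e-03, -5.84164131e+01,  2.93748897e+01,  7.01556936e+00,
        1.01646248e-02, -5.36915366e-05]), 'tcp_pos': array([236.26389415, 631.82722793, 225.69971469]), 'eef_rot': array([ 9.84033110e-01, -1.77983871e-01, -5.63458702e-05,  7.58977940e-04]), 'contact_force': array([-0.31723907, -0.38284475,  0.03926927]), 'moment': array([ 0.01441114, -0.03863934, -0.03044639]), 'finger_force': 0.0, 'width': 87.53918894649743}
```

View pics/top0.png

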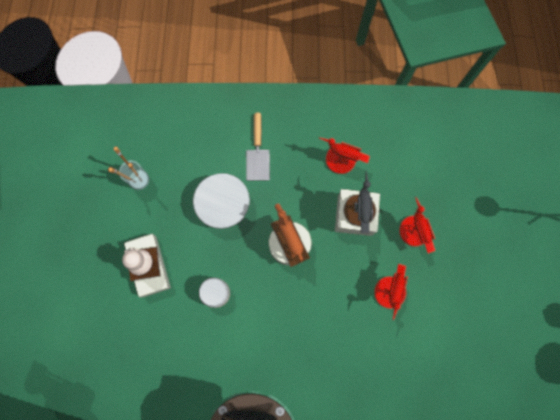

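View pics/scene0.png

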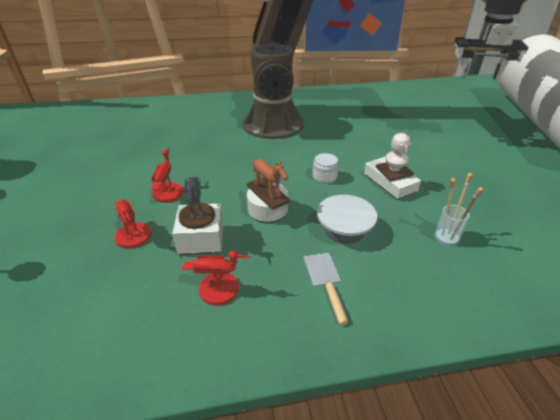

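The top view shows the turntable at (222,201), the bird on the square plinth at (358,211), the horse on the round plinth at (290,242) and the bust on the oblong plinth at (147,265). The tin is at (214,292), the jar at (133,175), the spatula at (258,150), and three red birds are at (341,157), (416,231) and (391,292). The scene view agrees. Next I cast these to rough positions and look closer with the wrist camera.

```bash
cat > h.py <<'E'
from plant import bot
import numpy as np, cv2
from scipy.spatial.transform import Rotation as R
def cast(name,px,z,T=None):
    "pixels -> world points on plane z (T: 4x4 camera->world for wrist)"
    c=bot.get_calibration(name)
    K=np.array([[c['fx'],0,c['cx']],[0,c['fy'],c['cy']],[0,0,1]])
    u=cv2.undistortPoints(np.float64(px).reshape(-1,1,2),K,c['distortion'])[:,0]
    M=np.linalg.inv(c['view']) if T is None else T
    d=np.c_[u[:,0],-u[:,1],-np.ones(len(u))]@M[:3,:3].T
    o=M[:3,3]; return o+d*((z-o[2])/d[:,2])[:,None]
def wristT():
    s=bot.read_state(); A=np.eye(4); A[:3,:3]=R.from_quat(s['eef_rot']).as_matrix(); A[:3,3]=s['tcp_pos']
    return A@bot.get_calibration('wrist')['T_tool_cam']
def down(yaw):  # tool x axis at yaw, pointing down
    return (R.from_euler('z',yaw)*R.from_quat([1,0,0,0])).as_quat()
def shot(tag):
    T=wristT(); im=bot.camera('wrist'); np.savez(f'pics/{tag}.npz',im=im,T=T)
    return im,T
E
python3 - <<'E'
from h import *
for n,p,z in [("turn",(222,201),60),("sq",(358,211),75),("round",(290,242),60),("long",(149,266),45),("tin",(214,292),65),("jar",(137,178),40)]:
    print(n,cast("top",[p],z)[0].round())
print(cast("top",[(158,258),(168,288),(129,242),(157,236)],45).round())
P={"long":(149,266,45),"round":(290,242,60),"turn":(222,201,60),"sq":(358,211,75)}
for n,(u,v,z) in P.items():
    p=cast("top",[(u,v)],z)[0]
    yaw=np.arctan2(p[1],p[0]); q=down(yaw)
    for x,h in ((40,330),(40,280),(0,250)):
        tgt=[p[0]+x*np.cos(yaw),p[1]+x*np.sin(yaw),h]
        try:
            j=bot.solve_ik(tgt,q)
            if j is not None: break
        except bot.Unreachable: pass
    bot.move_ptp(tgt,q); bot.pause(.2)
    im,T=shot("w_"+n); cv2.imwrite(f"pics/w_{n}.png",im[:,:,::-1]); print(n,tgt,bot.read_state()['joint_pos'].round(2),bot.read_state()['t'])
a=[cv2.imread(f"pics/w_{n}.png") for n in P]
m=np.vstack([np.hstack(a[:2]),np.hstack(a[2:])]); cv2.imwrite("pics/mos.png",cv2.resize(m,(800,600),interpolation=cv2.INTER_AREA))
E
```

```text
turn [618.  84.  60.]
sq [ 591. -277.   75.]
round [509. -98.  60.]
long [443. 276.  45.]
tin [377.  97.  65.]
jar [687. 328.  40.]
[[464. 253.  45.]
 [386. 221.  45.]
 [506. 335.  45.]
 [524. 259.  45.]]
long [np.float64(476.65792850085535), np.float64(296.96642213849196), 330] [ 0.91  0.12 -0.07 -0.   -1.38  1.22] 1.9167
round [np.float64(548.6779291209759), np.float64(-105.82651111288891), 330] [ 0.16  0.12 -0.08 -0.   -1.38  1.22] 3.6833
turn [np.float64(658.0772214843181), np.float64(89.88963775051027), 330] [ 0.43  0.3   0.16  0.   -1.43  1.28] 4.8333
sq [np.float64(627.4242456328867), np.float64(-294.38305885310723), 330] [-0.16  0.35  0.23 -0.   -1.45  1.29] 6.5167
```

View pics/mos.png

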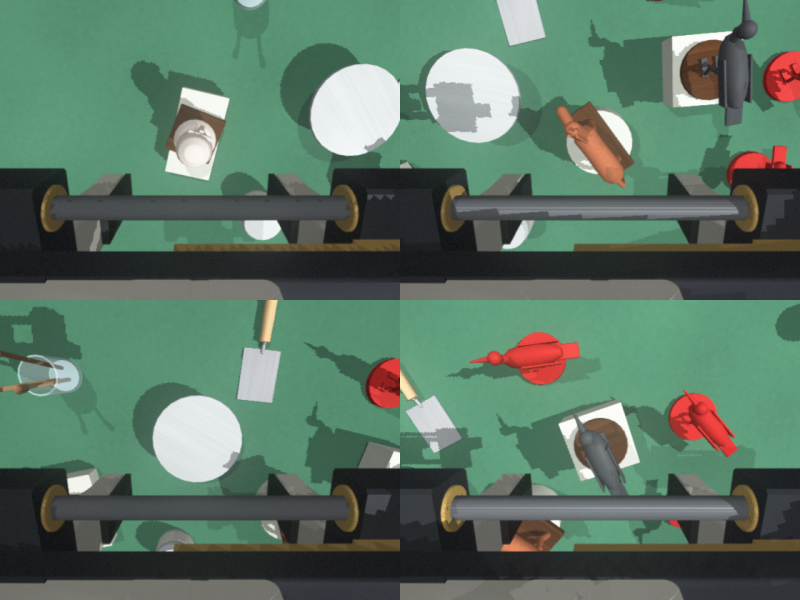

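The mosaic shows each target clear of the fingers. The bust on the oblong plinth is at about (195,135), the horse on the round plinth at (600,145), the turntable at (197,438) and the bird on the square plinth at (600,445). Now I fit the outlines, checked against the given sizes.

```bash
cat > fit.py <<'E'
from h import *
def mask(im,kind):
    h,s,v=cv2.split(cv2.cvtColor(im,cv2.COLOR_RGB2HSV)); h=h.astype(int)
    warm=(h<16)|(h>172)
    m={'white':(s<45)&(v>175),'wood':warm&(s>70)&(v>30)&(v<125),'clay':warm&(s>110)&(v>=125)&(h>3)&(h<16),
       'dark':(s<60)&(v<130)}[kind]
    return m.astype(np.uint8)
def blob(m,T,c,z,r):
    "world points (plane z) of the contour of mask pixels within r of c"
    m=m.copy(); m[225:]=0
    ys,xs=np.nonzero(m); p=cast('wrist',np.c_[xs,ys],z,T)[:,:2]
    k=np.hypot(*(p-c).T)<r; m2=np.zeros_like(m); m2[ys[k],xs[k]]=1
    m2=cv2.morphologyEx(m2,cv2.MORPH_OPEN,np.ones((3,3),np.uint8))
    ys,xs=np.nonzero(m2); return cast('wrist',np.c_[xs,ys],z,T)[:,:2]
def rect(p):
    (c,s,a)=cv2.minAreaRect(p.astype(np.float32)); a=np.deg2rad(a)
    if s[0]<s[1]: s=s[::-1]; a+=np.pi/2
    return np.round(c,1),np.round(s,1),round((a+np.pi/2)%np.pi-np.pi/2,3)
def circ(p):
    c,r=cv2.minEnclosingCircle(p.astype(np.float32)); return np.round(c,1),round(r,1)
E
python3 - <<'E'
from fit import *
L=lambda n:(lambda d:(d['im'],d['T']))(np.load(f'pics/w_{n}.npz'))
im,T=L('turn'); print('turn',circ(blob(mask(im,'white'),T,(618,84),60,95)))
im,T=L('sq'); print('sq',rect(blob(mask(im,'white'),T,(591,-277),75,85)));p=blob(mask(im,'wood'),T,(591,-277),87,70);print(' birdbase',circ(p),len(p))
p=blob(mask(im,'dark'),T,(591,-277),153,85);print(' birdbody',rect(p),len(p))
im,T=L('round'); print('round',circ(blob(mask(im,'white'),T,(509,-98),60,75)));print(' horsebase',rect(blob(mask(im,'wood'),T,(509,-98),72,85)));
print(' clay',rect(blob(mask(im,'clay'),T,(509,-98),134,110)))
im,T=L('long'); print('long',rect(blob(mask(im,'white'),T,(443,276),45,95)));print(' bustbase',rect(blob(mask(im,'wood'),T,(443,276),57,75)))
o=[]
for n in('long','round','turn','sq'):
    im,T=L(n); a=im[:225,:,::-1].copy()
    a[mask(im,'white')[:225]>0]=(255,255,0);a[mask(im,'wood')[:225]>0]=(0,255,255);a[mask(im,'clay')[:225]>0]=(255,0,255);a[mask(im,'dark')[:225]>0]=(255,0,0)
    o.append(a)
cv2.imwrite('pics/m.png',cv2.resize(np.vstack([np.hstack(o[:2]),np.hstack(o[2:])]),(800,320)))
E
```

```text
turn (array([623.1,  88.6]), 74.7)
sq (array([ 597.7, -278.4]), array([104.5, 100.1]), np.float64(1.466))
 birdbase (array([ 595.5, -279.7]), 41.6) 1581
 birdbody (array([ 626. , -282.4]), array([79.8, 38.8]), np.float64(-0.142)) 1810
round (array([511. , -97.2]), 54.8)
 horsebase (array([ 521.4, -103.7]), array([117.9,  37.4]), np.float64(0.464))
 clay (array([540.2, -85.2]), array([111.3,  37. ]), np.float64(0.515))
long (array([457.9, 290.7]), array([128.7,  80.3]), np.float64(0.334))
 bustbase (array([456.9, 296.9]), array([104.7,  51.6]), np.float64(-0.76))
```

View pics/m.png

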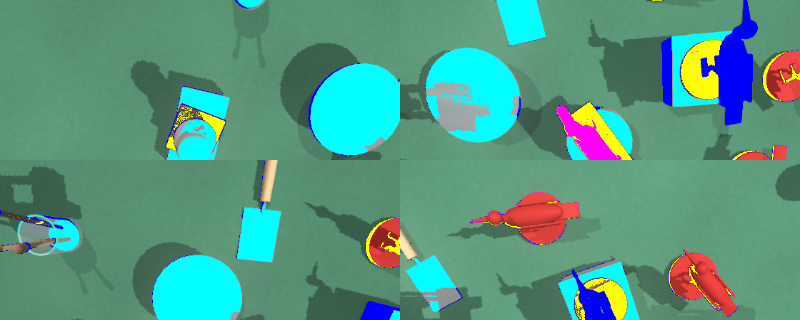

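The masks separate well, but the near edges were cut at the fingers (sizes 128.7 instead of 150, and so on). I'll take two opposite-yaw views with each target higher in the picture, and merge them.

```bash
cat > fit2.py <<'E'
from fit import *
def look(tag,c,flip,off=-15,h=330):
    yaw=np.arctan2(c[1],c[0])+np.pi*flip; 
    bot.move_ptp([c[0]+off*np.cos(yaw),c[1]+off*np.sin(yaw),h],down(yaw)); bot.pause(.3)
    return shot(tag)
def both(tag,kind,c,z,r,fl=(0,1)):
    return [blob(mask(*[np.load(f'pics/v_{tag}{f}.npz')['im'],kind]),np.load(f'pics/v_{tag}{f}.npz')['T'],c,z,r) for f in fl]
E
cat > ana.py <<'E'
from fit2 import *
C={'sq':(597,-279),'round':(511,-97),'long':(448,277)}
def rep(tag,kind,z,r,f):
    a=both(tag,kind,C[tag],z,r); print(tag,kind,z,*[f(x) for x in a],'U',f(np.vstack(a)))
rep('sq','white',75,85,rect); rep('sq','wood',87,60,circ); rep('sq','dark',153,70,rect)
rep('round','white',60,66,circ); rep('round','wood',72,80,rect); rep('round','clay',134,100,rect)
rep('long','white',45,92,rect); rep('long','wood',57,70,rect)
o=[]
for n in('sq','round','long'):
  for f in(0,1): o.append(np.load(f'pics/v_{n}{f}.npz')['im'][:260,:,::-1])
cv2.imwrite('pics/m2.png',cv2.resize(np.vstack([np.hstack(o[i:i+2]) for i in(0,2,4)]),(800,557),interpolation=cv2.INTER_AREA))
E
python3 - <<'E'
from fit2 import *
from ana import C
E
python3 - <<'E'
from fit2 import *
C={'sq':(597,-279),'round':(511,-97),'long':(448,277)}
for n in C:
    for f in ((0,1) if n!='round' else (1,0)): look(f'v_{n}{f}',C[n],f)
print(bot.read_state()['t'])
import ana
E
```

```text
19.05
sq white 75 (array([ 595.4, -278.1]), array([104.4, 104.1]), np.float64(1.468)) (array([ 595.1, -278.1]), array([104.5, 104.3]), np.float64(1.467)) U (array([ 595.2, -278.1]), array([104.5, 104.5]), np.float64(1.467))
sq wood 87 (array([ 594.7, -278.9]), 41.7) (array([ 593.7, -278.5]), 41.3) U (array([ 594.6, -278.8]), 41.8)
sq dark 153 (array([ 599.8, -278.2]), array([133.7,  35.7]), np.float64(0.009)) (array([ 591.9, -279.6]), array([129.4,  36.4]), np.float64(0.01)) U (array([ 596.9, -279.1]), array([139.5,  37.4]), np.float64(0.01))
round white 60 (array([510.1, -97.1]), 55.0) (array([510. , -96.6]), 55.0) U (array([510.4, -96.5]), 55.2)
round wood 72 (array([514.1, -96.2]), array([123.5,  54. ]), np.float64(0.44)) (array([519.5, -93.1]), array([139.5,  53.8]), np.float64(0.44)) U (array([519.6, -93.4]), array([139.5,  54.4]), np.float64(0.44))
round clay 134 (array([525.8, -91.7]), array([149.7,  32.5]), np.float64(0.445)) (array([518.9, -95.5]), array([136.5,  32.7]), np.float64(0.425)) U (array([525.5, -92.5]), array([151. ,  32.8]), np.float64(0.425))
long white 45 (arr
[... 463 characters left out ...]
n <module>
  File "ana.py", line 5, in <module>
    rep('sq','white',75,85,rect); rep('sq','wood',87,60,circ); rep('sq','dark',153,70,rect)
    ~~~^^^^^^^^^^^^^^^^^^^^^^^^^
  File "ana.py", line 4, in rep
    a=both(tag,kind,C[tag],z,r); print(tag,kind,z,*[f(x) for x in a],'U',f(np.vstack(a)))
  File "fit2.py", line 7, in both
    return [blob(mask(*[np.load(f'pics/v_{tag}{f}.npz')['im'],kind]),np.load(f'pics/v_{tag}{f}.npz')['T'],c,z,r) for f in fl]
                        ~~~~~~~^^^^^^^^^^^^^^^^^^^^^^^^
    fid = stack.enter_context(open(os.fspath(file), "rb"))
                              ~~~~^^^^^^^^^^^^^^^^^^^^^^^
FileNotFoundError: [Errno 2] No such file or directory: 'pics/v_sq0.npz'
```

View pics/m2.png

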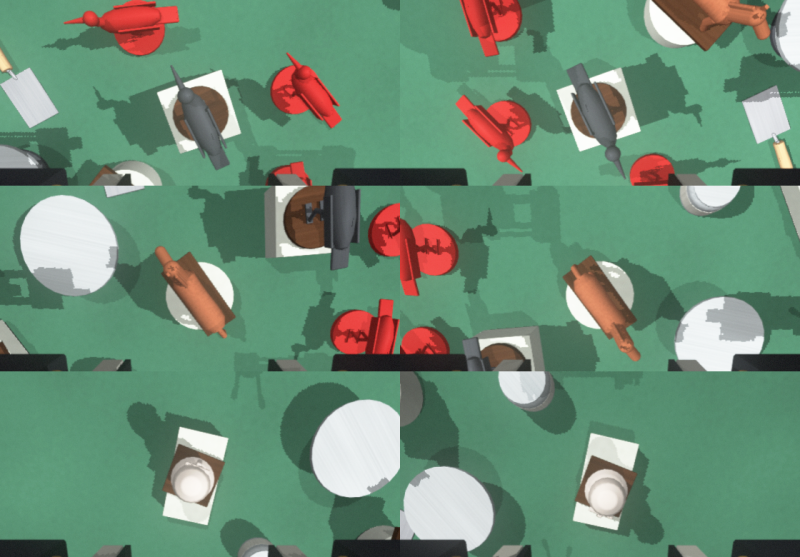

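The fits match the given sizes, and the two views agree to about 1 mm:
- **Plinths and turntable:** square (595,-278), yaw -0.104; round (510,-97); oblong (447.5,287), yaw 0.333; turntable (623,89).
- **Pieces:** bird (594.5,-278.7), yaw 0.01; horse (514.5,-96), yaw 0.44; bust (450,290.6), yaw 0.18 plus a multiple of 90°.

I'll park the bird first and enlarge the bust crop to find its nose.

```bash
cat > mv.py <<'E'
from fit2 import *
def grasp(c,yaw,zg,open_=80,force=40,dest=None):
    "pick at xy c, grasp point height zg; picks tool yaw of the two equivalents"
    z=zg-19; best=None
    for y in(yaw,yaw+np.pi):
        j=bot.solve_ik([*c,z],down(y))
        if j is None: continue
        k=0
        if dest is not None:
            j2=bot.solve_ik([*dest[0],300],down(y+dest[1])); k=9 if j2 is None else abs(j2[5])
        if best is None or max(abs(j[5]),k)<best[0]: best=(max(abs(j[5]),k),y)
    y=best[1]; print('yaw',round(y,2),best[0])
    bot.move_gripper(open_); bot.move_ptp([*c,z+110],down(y)); bot.pause(.2)
    bot.line_to([*c,z],120); bot.pause(.2); bot.move_gripper(0,force); s=bot.read_state()
    print('grip',s['width'],s['finger_force'],s['tcp_pos'].round(1),s['contact_force'].round(1)); return y,s['tcp_pos'][2]
def lift(c,z,h=290):
    bot.line_to([*c,z+20],60); bot.line_to([*c,h],180); s=bot.read_state()
    print('lift',s['width'],s['finger_force'],s['contact_force'].round(1))
def place(c,y,z,h=290,open_=75):
    "z: TCP height at which the base should just touch"
    bot.line_to([*c,h],200,ori=down(y)); bot.line_to([*c,z+15],150); bot.line_to([*c,z+4],40); bot.pause(.3)
    f0=bot.read_state()['contact_force'][2]
    for d in np.arange(3,-4,-1.):
        bot.line_to([*c,z+d],20); bot.pause(.1); s=bot.read_state()
        if s['contact_force'][2]-f0>2.5: break
    print('place d',d,s['contact_force'].round(1),s['tcp_pos'].round(1))
    bot.move_gripper(open_); bot.pause(.2); bot.line_to([*c,h],180); print('t',bot.read_state()['t'])
E
python3 - <<'E'
from mv import *
c=(594.5,-278.7); t=(623,88.6); zb=75+83
y,z=grasp(c,0.01,zb,dest=(t,0)); lift(c,z); place(t,y,z-15)
a=[cv2.resize(np.load(f'pics/v_long{f}.npz')['im'][60:240,200:360],None,fx=2.5,fy=2.5,interpolation=cv2.INTER_CUBIC) for f in(0,1)]
cv2.imwrite('pics/nose.png',np.hstack(a)[:,:,::-1]); cv2.imwrite('pics/top1.png',bot.camera('scene')[:,:,::-1])
E
```

```text
yaw 0.01 1.7227314861464853
grip 31.786746531864882 39.999222457408905 [ 594.6 -279.   139. ] [ 1.1 -1.3  0. ]
lift 32.19309630075348 39.99822646379471 [ 0.2  0.3 -5.9]
place d -1.0 [-3.  -1.8  4.6] [623.2  88.4 123.9]
t 33.9833
```

View pics/nose.png

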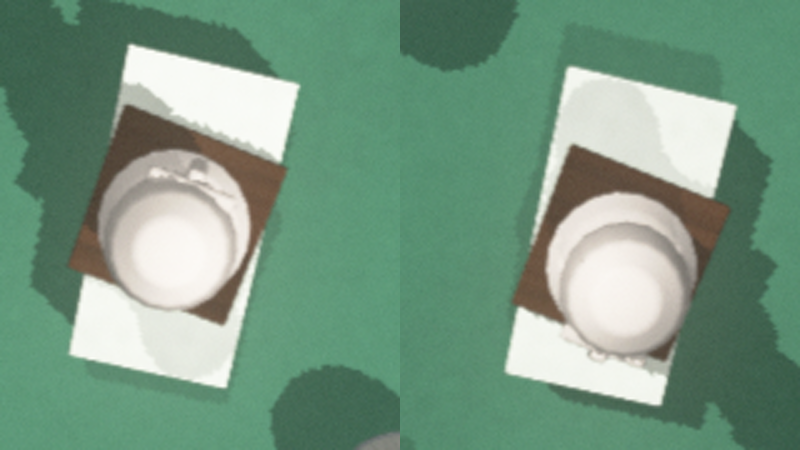

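View pics/top1.png

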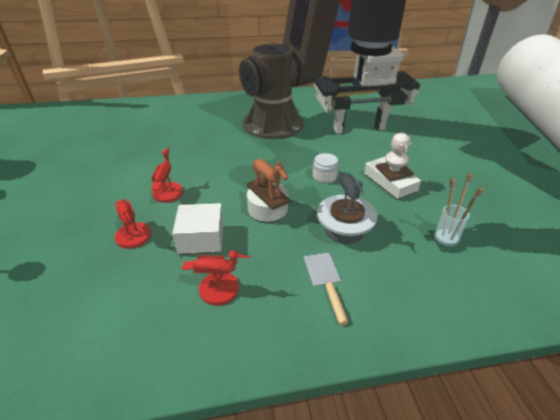

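The bird stands on the turntable at (348,200) in the scene view. In the bust crops the face is at (190,165) at the top of the left one, so the bust's x yaw is 0.18. Bust next, then the horse.

```bash
python3 - <<'E'
from mv import *
c=(450.1,290.6); d=(595.2,-278.1); dy=-0.104-0.18
y,z=grasp(c,0.18,45+97,open_=87,dest=(d,dy)); lift(c,z,310); place(d,y+dy,z+30,h=310,open_=86)
c=(514.5,-96.); d=(447.5,287.2); dy=0.333-0.44
y,z=grasp(c,0.44,60+83,dest=(d,dy)); lift(c,z,300); place(d,y+dy,z-15,h=300)
cv2.imwrite('pics/s2.png',bot.camera('scene')[:,:,::-1])
E
```

```text
yaw 0.18 1.6076287907650366
grip 48.956763004196716 40.00012747943401 [450.1 290.2 123. ] [-0.  -1.9  1.5]
lift 48.55000460500126 39.99874111264944 [ 0.2  0.2 -6.5]
place d -1.0 [-2.1 -0.4  4.4] [ 595.5 -278.3  152.9]
t 48.0167
yaw 0.44 1.8200578002436245
grip 31.929288738981683 39.918426788644865 [514.6 -96.1 124. ] [ 0.8 -1.1  0.7]
lift 31.940455236101727 39.915917861508206 [-1.  -0.5 -5.1]
place d -1.0 [-2.8 -2.7  5. ] [447.6 287.1 108.9]
t 61.2583
```

View pics/s2.png

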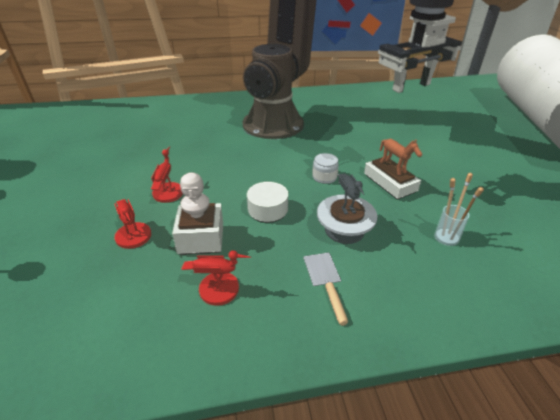

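The bust stands on the square plinth (197,215), the horse on the oblong one (393,170), and the round plinth (268,202) is clear. I'll look at the parked bird, measure its base and body direction, and also measure the cleared round plinth.

```bash
python3 - <<'E'
from mv import *
for f in(0,):
    im,T=look(f'b{f}',(623,88.6),f)
    print(circ(blob(mask(im,'wood'),T,(623,88.6),72,58)),rect(blob(mask(im,'dark'),T,(623,88.6),138,75)))
im,T=look('r0',(510,-97),0); print(circ(blob(mask(im,'white'),T,(510,-97),60,70)),bot.read_state()['t'])
cv2.imwrite('pics/b0.png',np.load('pics/b0.npz')['im'][:300,:,::-1])
E
```

```text
(array([623.3,  89.4]), 41.5) (array([630.1,  88.7]), array([135.3,  35.9]), np.float64(0.015))
(array([510.4, -96.5]), 55.2) 63.8833
```

View pics/b0.png

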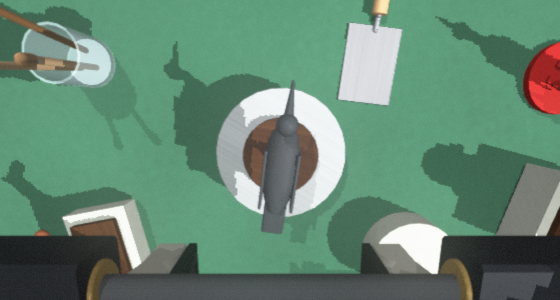

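The bird has not turned: its base is at (281,155) px, which is (623.3, 89.0) with yaw 0.015. I'll move it to the round plinth, then verify all three.

```bash
python3 - <<'E'
from mv import *
c=(623.2,89.0); d=(510.3,-96.7)
y,z=grasp(c,0.013,60+83,dest=(d,0)); lift(c,z,280); place(d,y,z,h=280)
im,T=look('e_round',d,0); print('bird',circ(blob(mask(im,'wood'),T,d,72,58)),circ(blob(mask(im,'white'),T,d,60,70)))
q=(595.2,-278.1); im,T=look('e_sq',q,0); print('bust',rect(blob(mask(im,'wood'),T,q,87,70)))
l=(447.5,287.2); im,T=look('e_long',l,0); print('horse',rect(blob(mask(im,'wood'),T,l,57,85)),bot.read_state()['t'])
cv2.imwrite('pics/end.png',bot.camera('scene')[:,:,::-1])
E
```

```text
yaw 0.01 1.3928320906607832
grip 31.826028206341235 39.99607712030411 [623.2  88.7 124. ] [ 0.  -2.5 -0.6]
lift 32.063796088899096 39.99547630548477 [ 0.3 -0.5 -5.6]
place d -1.0 [-4.7  0.9  5.8] [510.5 -96.8 123.9]
t 75.825
bird (array([510.7, -96.3]), 41.6) (array([510.4, -96.5]), 55.1)
bust (array([ 596.2, -277.9]), array([77.8, 77.2]), np.float64(-0.107))
horse (array([447.1, 287.6]), array([123.8,  53.7]), np.float64(0.329)) 80.0583
```

View pics/end.png

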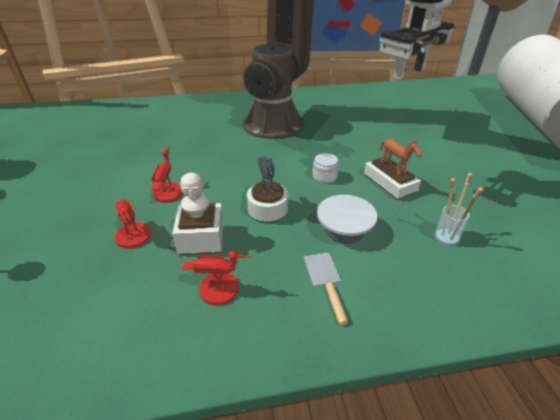

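All three pieces stand on their own plinths (bird at (267,190), bust at (197,212), horse at (395,168)), each within about 1 mm of centre. The tin, jar and spatula have not moved. Handing in.

```bash
python3 -c "
from plant import bot
print(bot.close_job())"
```

```text
the job is handed in; nothing more can be done
None
```

I handed the job in at about 80 s: the bird is on the round plinth, the bust on the square and the horse on the oblong, each measured within about 1 mm of centre and aligned; the tin, brush jar and spatula look unmoved in the last picture, and no verdict came back.

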